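# Dose one portion into the mug

### The job

Move the spotted mug so that its open mouth is centred under the spout of the portion pump, and leave it standing there. Then press the pump's head straight down until the plunger bottoms firmly on its inner stop, hold it there for a moment without forcing it, and let it rise all the way back up. Keep the mug upright and leave the tumbler, the salt shaker and the lemon where they are.

Things in the scene. Friction and masses are not known exactly. Their poses are not given: they have to be found in the camera images.
- portion_pump: Portion pump standing fixed on the worktop: round white ceramic jar 110 mm across at the foot, 100 mm above, with a steel lid, a steel neck (32 mm across, top 194 mm above the worktop), a steel spout and a black press head on top. Origin at the centre of the underside, z up; the spout points along the pump's own -x, at pump height 174 to 186 mm near the neck, bending down to its tip
- spout_tip (a point): Centre of the open lower end of the spout, 107 mm from the pump's axis towards its -x, 122 mm above the worktop (the nozzle there is 17 mm across)
- head_top (a point): Centre of the flat top of the round black press head (44 mm across, 16 mm thick, 238 mm above the worktop when up); it moves down with the plunger. It is bottomed when the plunger bears on its stop with over 4 N, that is with 10 to 11 N or more on the head; 15 N is good; over 25 N on the pump is forcing it
- plunger (a joint): Travel of the press head: 0 = fully up, grows as it is pressed down (m). A spring pushes it up: about 2.5 N to start it, rising 0.12 N per mm, friction about 1 N, so up to about 6 N near the end. A rubber-faced stop inside the jar, which cannot be seen, ends the stroke somewhere between 10 and 22 mm (set differently each time); from there the force rises steeply, about 7 N per mm
- mug_mouth (a point): Centre of the mug's open mouth, 91 mm above its underside. White mug with grey spots, 82 mm across, 91 mm tall, about 0.28 kg. Site axes are the mug's: z up, the handle points along its own -y
- mug_handle (a point): Point within the outer upright part of the mug's handle, 45 mm above the mug's underside and 65 mm from the mouth's centre along the mug's -y. The handle is a loop in the plane of y and z, 12 mm thick along x, from 10 to 72 mm above the underside; its outermost part lies 74 mm from the mug's centre, the mug's wall 41 mm
- tumbler: Clear drinking glass, 81 mm across, 91 mm tall; origin at the centre of its underside
- salt_shaker: Salt shaker, 44 mm across, 90 mm tall; origin at the centre of its underside
- lemon: Lemon, 83 x 58 x 58 mm; origin at the middle of its underside
Not all that is in view belongs to the job. Leave any turquoise look-alike of the part that bears mug_mouth alone.

How it is judged:
By the outcome, as a careful person would: the job done as asked, in the order asked, and still so for the second after the job is handed in, with the robot touching nothing.
It also fails if it takes over 72 s, if anything falls off the work surface, if the arm or the gripper's body presses on something with over 40 N, if the wrist force passes 120 N, or if a joint passes its speed limit or range.

### The arm

A 6-joint arm with a two-finger parallel gripper is mounted at the origin on a cart in front of the work surface, level with it; the furniture and walls round the work are solid. World frame = base frame: x ahead of the robot, y to its left, z up, the work surface at z = 0. Lengths are in m, angles in rad, forces in N, time in s.
With the tool pointing down it reaches from about 0.3 to 0.775 m from the base axis. Payload 14.6 kg.
Tool frame: the origin (TCP) lies between the finger pads; the fingertips stand 25 mm ahead of it and the grasp point (between the pads) lies 6 mm ahead of it; z points along the fingers, y is the line along which they close (so a half turn about z gives the same grasp; the last joint's range is limited). The gripper opens to 94 mm and grips with 3 to 60 N. Pads are 16 mm wide; open, the fingers measure 119 mm over their backs; the gripper's body (75 mm by 177 mm) begins 78 mm behind the grasp point.
Start: joints at [1.153, 0.3, 1.521, -0, 1.321, -0.067], TCP at [0.189, 0.516, 0.23] pointing down, gripper open.
Joint ranges: [-3.03, 3.03], [-0.79, 2.21], [0.23, 2.52], [-1.04, 4.18], [0, 3.07], [-2.55, 2.55]. Speed limits (rad/s): [2.22, 2.22, 2.57, 3.14, 3.14, 3.14].

### API

Orientations are given as a rotation vector (axis times angle).
In Python, from cell import r, eyes gives the robot as it stands.
- The arm moves only by the tool send_rows, never from a script. Its argument "deltas" is text: rows parted by semicolons, each of 7 numbers parted by spaces: the shift along the tool's x, y, z in mm, then the turn, a rotation vector about the tool's x, y, z in degrees, then the opening, from -1 (shut) to 1 (fully open), so that 0 is half open. In form: x y z ax ay az grip; .... A call has exactly 8 rows; each row is the pose to reach, as a shift and turn from the pose commanded when the call began, along the tool's axes at that moment; what a row does not reach only later rows make up. A row lasts 1/10 s, in which the tool goes at most 50 mm and 8.59 degrees, less where a joint would pass 70% of its speed; a pose out of reach is approached as far as the arm can. A call with a gripper value outside its range is refused whole. The fingers move at their own pace and stop on an object; the grip force is fixed at half the most. Time passes only in rows, so rows that repeat a pose let the fingers close, or fill a call up. It gives the time, the measured TCP pose, the force, the opening and the grip force at its end, in the units of the state.
- r.observe(): the state, without advancing time (a new reading comes with each control period).
- eyes.get_image(name): name is "scene" or "side" or "wrist"; returns a dict with "frame" (384x512x3 uint8, blue, green, red), "mtx" (3x3 intrinsics, pixels), "k1" (the pictures are not rectified: a ray, as slopes to the right and down, at radius r is drawn at 1 + k1 r^2 times it, then the intrinsics apply), "extrinsics" (4x4, takes a point from camera to world coordinates); the wrist camera has in their place "hand_eye" (4x4, takes a point from camera to tool coordinates, whose origin is the TCP and whose axes are the flange's). Camera axes: x right, y down, z forward; pixel columns grow to the right and rows downward; lengths in m; the calibration is good to about 2 mm. A picture is of the moment at which its call begins: read the wrist's pose just before it. There is no depth.
- r.finish_job(): hands the job in; it is judged then, once.
The state is a dict: "time_s": time; "joint_positions": joint angles; "qd": joint speeds; "effort": joint torques, N m; "position": TCP position; "ee_rot": TCP orientation; "force": force on the tool from outside, world axes, zero at the start; "ft_torque": the same for the moment, N m; "grip_width": opening from 0.0 (shut) to 1.0 (fully open); "grasp_force": force on a finger pad.
Only numpy, scipy, OpenCV 4.12 (cv2) and the standard library are available. Lean on these libraries where they do the work, as an engineer would, in place of code of your own. Each camera call takes 0.05 s, during which the arm holds its last target. There are 200 camera calls.

## Working session

There is one attempt and no reset: what is moved stays moved. The work goes in short steps, Python scripts to look and compute and a tool call to move; the robot and the scene stay as the last step left them, time stands still between calls to the robot, and variables do not carry over. Pictures are saved under pics/ and viewed, at most 10 in all, crops included, and the job is handed in when it is done.

Besides the shell and the picture viewer there is one more tool, called after "Call:" as name(argument=value, ...), one argument or row to a line, values as JSON. send_rows: Moves the arm, as the interface text tells. Its arguments: {"type":"object","properties":{"deltas":{"type":"string"}},"required":["deltas"]}

```bash
mkdir -p pics; cat > h.py <<'E'
import numpy as np, cv2
from scipy.spatial.transform import Rotation as R
from cell import r, eyes
def cam(n):
    s=r.observe(); d=eyes.get_image(n)
    if 'extrinsics' in d: T=np.array(d['extrinsics'])
    else:
        W=np.eye(4); W[:3,:3]=R.from_rotvec(s['ee_rot']).as_matrix(); W[:3,3]=s['position']; T=W@np.array(d['hand_eye'])
    return d['frame'],np.array(d['mtx']),d['k1'],T
def ray(px,K,k1,T):
    x=(px[0]-K[0,2])/K[0,0]; y=(px[1]-K[1,2])/K[1,1]
    rd=np.hypot(x,y); q=rd
    for _ in range(30): q=rd/(1+k1*q*q)
    f=q/rd if rd>0 else 1
    return T[:3,3], T[:3,:3]@np.array([x*f,y*f,1])
def atz(px,z,c):
    o,d=ray(px,*c); return o+d*(z-o[2])/d[2]
def proj(P,K,k1,T):
    p=T[:3,:3].T@(np.array(P)-T[:3,3]); x,y=p[:2]/p[2]; f=1+k1*(x*x+y*y)
    return np.array([K[0,0]*x*f+K[0,2],K[1,1]*y*f+K[1,2]])
E
python3 - <<'E'
from h import *
import pickle
D={}
for n in('scene','side','wrist'):
    f,*c=cam(n); cv2.imwrite(f'pics/{n}0.png',f); D[n]=c; print(n,c[0][0,0],c[1],c[2][:3,3].round(3),c[2][:3,2].round(2))
pickle.dump(D,open('c0.pkl','wb'))
f=[cv2.imread(f'pics/{n}0.png') for n in('scene','side')]
s=r.observe(); print(s['position'],s['ee_rot'],s['force'],s['time_s'],s['grip_width'])
E
```

```text
scene 424.3443519825841 -0.12493587488820837 [0.138 0.753 0.859] [ 0.4  -0.69 -0.6 ]
side 346.9281580233843 -0.040376957985271245 [0.134 0.88  0.649] [ 0.42 -0.8  -0.42]
wrist 345.4118268557567 -0.03968434536210894 [0.12  0.542 0.383] [ 0.24 -0.09 -0.97]
[0.18895115 0.51631498 0.23001173] [-5.48215721e-01 -3.09314910e+00  1.43533467e-03] [ 0.38121226 -0.9227773  -0.94122708] 0.15 0.9979306193183964
```

View pics/scene0.png

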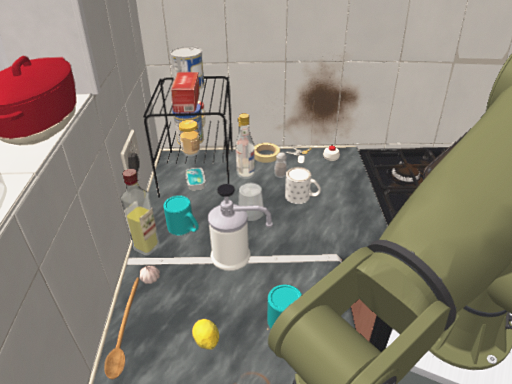

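View pics/side0.png

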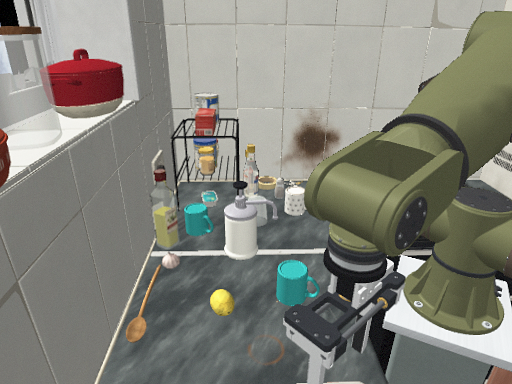

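The scene view shows the spotted mug at (298,186) with its handle to the right at (315,188). The pump is at (229,240), with its spout towards (269,224). The tumbler is behind the pump at (250,202), the salt shaker at (281,163) and the lemon at (205,333). There are two turquoise look-alike mugs at (179,215) and (285,303). The spotted white one fits the description, and I'll confirm it in an enlarged crop.

```bash
python3 - <<'E'
import cv2
f=cv2.imread('pics/scene0.png')[145:275,195:335]
f=cv2.resize(f,None,fx=4.5,fy=4.5,interpolation=cv2.INTER_CUBIC)
for i in range(0,140,20): cv2.putText(f,str(195+i),(int(i*4.5),10),0,.4,(0,0,255),1); cv2.line(f,(int(i*4.5),12),(int(i*4.5),20),(0,0,255),1)
for i in range(0,130,20): cv2.putText(f,str(145+i),(0,int(i*4.5)+4),0,.4,(0,0,255),1)
cv2.imwrite('pics/crop1.png',f)
E
```

```text
(no output)
```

View pics/crop1.png

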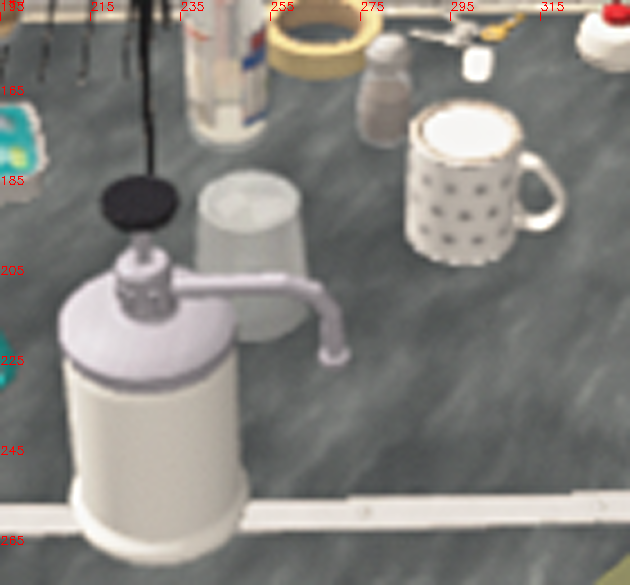

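The crop confirms it: a white mug with grey spots, its mouth at (298.8,174.3) and the outer edge of the handle at (318.5,189). The head top is at (226,189), the spout tip at (269,224) and the tumbler rim at (250.6,189).

```bash
python3 - <<'E'
from h import *
import pickle
c=pickle.load(open('c0.pkl','rb'))['scene']
h=atz((226.1,189),.238,c); t=atz((269.2,224.3),.122,c); m=atz((298.8,174.3),.091,c)
for n,p,z in(('handle',(317.5,188.8),.045),('tumb',(250.6,189.5),.091),('salt',(280.5,174),.01),('saltop',(282,155.5),.085),('foot',(229.5,269.5),0),('lemon',(205,333),.03),('rail',(330,258),0.01),('bottle',(245,174),0),('turq',(285,293),.09)): print(n,atz(p,z,c).round(3))
print(h.round(3),t.round(3),m.round(3),'tip dist',np.linalg.norm((t-h)[:2]),'ang',np.degrees(np.arctan2(*(t-h)[1::-1])))
E
```

```text
handle [ 0.503 -0.283  0.045]
tumb [ 0.658 -0.126  0.091]
salt [ 0.666 -0.346  0.01 ]
saltop [ 0.663 -0.35   0.085]
foot [0.592 0.109 0.   ]
lemon [0.523 0.324 0.03 ]
rail [ 0.366 -0.05   0.01 ]
bottle [ 0.783 -0.3    0.   ]
turq [0.395 0.178 0.09 ]
[0.613 0.068 0.238] [0.52  0.017 0.122] [ 0.564 -0.267  0.091] tip dist 0.10584319827144549 ang -151.18352744613614
```

```bash
cat >> h.py <<'E'
def go(goal,yaw=None,state=None):
    "shift (mm) in tool axes and az(deg) to a tool-down pose; yaw = world heading of tool y (mod 180)"
    s=r.observe(); M=R.from_rotvec(s['ee_rot']).as_matrix()
    d=M.T@(np.array(goal)-s['position'])*1000
    y=np.degrees(np.arctan2(M[1,1],M[0,1])); az=None
    if yaw is not None: az=-((yaw-y+90)%180-90)
    print('shift',d.round(1),'az',az,'tool y heading',round(y,1)); return d
E
python3 - <<'E'
from h import *
import pickle
s=r.observe(); M=R.from_rotvec(s['ee_rot']).as_matrix(); print(M.round(3))
c=pickle.load(open('c0.pkl','rb'))['scene']
for p in((135,261),(200,261),(255,259),(335,257)): print(atz(p,0,c).round(3))
H=np.array([.564,-.267])+.065*np.array([np.cos(np.radians(-165)),np.sin(np.radians(-165))])
print(H); go([*H,.26],-165+90); go([.3,.1,.33],-75)
E
```

```text
[[-0.939  0.344 -0.   ]
 [ 0.344  0.939 -0.001]
 [ 0.    -0.001 -1.   ]]
[0.841 0.211 0.   ]
[0.681 0.122 0.   ]
[0.55  0.042 0.   ]
[ 0.358 -0.069  0.   ]
[ 0.50121482 -0.28382324]
shift [-568.2 -644.1  -29.4] az -35.10094789051021 tool y heading 69.9
shift [-247.4 -352.9  -99.7] az -35.10094789051021 tool y heading 69.9
```

Call:
send_rows(
  deltas="-25 -30 -20 0 0 -4 1; -52 -70 -40 0 0 -8 1; -80 -110 -60 0 0 -13 1; -110 -150 -80 0 0 -18 1; -140 -190 -100 0 0 -22 1; -170 -230 -100 0 0 -26 1; -200 -275 -100 0 0 -30 1; -230 -315 -100 0 0 -35 1",
)

```text
time_s: 0.95
position: [0.2914, 0.158, 0.3306]
ee_rot: [-0.405, 3.115, 0.0]
force: [0.7, -0.6, -0.8]
grip_width: 0.999
grasp_force: 0.0
```

```bash
python3 - <<'E'
from h import *
s=r.observe();print(s['position'],s['joint_positions']);go([.501,-.284,.26],-75)
E
```

```text
[0.29144857 0.1579566  0.33061188] [ 3.86075813e-01 -2.79449859e-01  1.87664392e+00 -6.79277766e-05
  1.54351565e+00 -1.44320142e+00]
shift [ -89.6 -480.8   70.7] az -0.19002935890682693 tool y heading 104.8
```

Call:
send_rows(
  deltas="-5 -35 0 0 0 0 1; -10 -80 0 0 0 0 1; -15 -125 0 0 0 0 1; -20 -170 0 0 0 0 1; -30 -215 0 0 0 0 1; -45 -260 0 0 0 0 1; -60 -305 10 0 0 0 1; -75 -350 25 0 0 0 1",
)

```text
time_s: 1.75
position: [0.4534, -0.1621, 0.3055]
ee_rot: [-0.398, 3.115, -0.001]
force: [1.3, 0.2, 0.3]
grip_width: 1.003
grasp_force: 0.0
```

Call:
send_rows(
  deltas="-5 -45 20 0 0 0 1; -8 -85 40 0 0 0 1; -12 -115 50 0 0 0 1; -15 -130 50 0 0 0 1; -15 -130 50 0 0 0 1; -15 -130 50 0 0 0 1; -15 -130 50 0 0 0 1; -15 -130 50 0 0 0 1",
)

```text
time_s: 2.55
position: [0.4998, -0.2812, 0.256]
ee_rot: [-0.401, 3.115, -0.001]
force: [0.1, -0.1, 0.7]
grip_width: 0.995
grasp_force: 0.0
```

```bash
python3 - <<'E'
from h import *
import pickle
f,*c=cam('wrist'); pickle.dump(c,open('c1.pkl','wb')); cv2.imwrite('pics/w1.png',f)
s=r.observe();print(s['position'],s['joint_positions']); m=(.564,-.267); print(proj([*m,.091],*c),proj([.501,-.284,.072],*c))
E
```

```text
[ 0.49983443 -0.28131609  0.25596068] [-5.76479367e-01  3.34399308e-01  1.41628622e+00 -1.70672354e-05
  1.39005676e+00 -2.40300242e+00]
[253.85903516 244.54323502] [253.36027535 176.27926549]
```

View pics/w1.png

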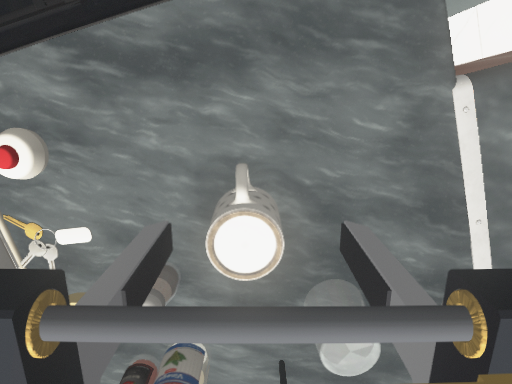

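The wrist view shows the mug's mouth at (245,244). The handle runs up the image, with its outer end at (241.5,166).

```bash
python3 - <<'E'
from h import *
import pickle
c=pickle.load(open('c1.pkl','rb'))
m=atz((245,244),.091,c); e=atz((241.5,166),.055,c); print(m,e,np.linalg.norm((e-m)[:2])); d=(e-m)[:2]; a=np.degrees(np.arctan2(d[1],d[0])); print(a)
print('m2',atz((245,208),.091,c), atz((245,280),.091,c))
H=m[:2]+.064*d/np.linalg.norm(d); print(H); go([*H,.052],a+90)
E
```

```text
[ 0.56566673 -0.27566493  0.091     ] [ 0.49718053 -0.29788916  0.055     ] 0.07200191602416407
-162.0214122878372
m2 [ 0.52928341 -0.28484855  0.091     ] [ 0.60435025 -0.26591072  0.091     ]
[ 0.50479173 -0.29541927]
shift [ -1.1 -14.8 204. ] az -3.3263603401370005 tool y heading 104.7
```

Call:
send_rows(
  deltas="0 -8 30 0 0 -1 1; 0 -15 70 0 0 -2 1; 0 -15 110 0 0 -3 1; 0 -15 150 0 0 -3 1; 0 -15 180 0 0 -3 1; 0 -15 195 0 0 -3 1; 0 -15 203 0 0 -3 1; 0 -15 203 0 0 -3 0.5",
)

```text
time_s: 3.4
position: [0.5038, -0.2964, 0.0526]
ee_rot: [-0.481, 3.104, -0.0]
force: [0.1, 0.3, 0.2]
grip_width: 0.946
grasp_force: 0.0
```

```bash
python3 - <<'E'
from h import *
import pickle
f,*c=cam('wrist'); pickle.dump(c,open('c2.pkl','wb')); cv2.imwrite('pics/w2.png',f)
g,*c=cam('scene'); cv2.imwrite('pics/s2.png',g)
s=r.observe();print(s['position'],s['joint_positions'],s['grip_width'])
E
```

```text
[ 0.50426924 -0.2968238   0.0538847 ] [-5.94596505e-01  5.74008602e-01  1.57237016e+00 -1.21374380e-05
  9.93091358e-01 -2.47280839e+00] 0.867574548604612
```

View pics/w2.png

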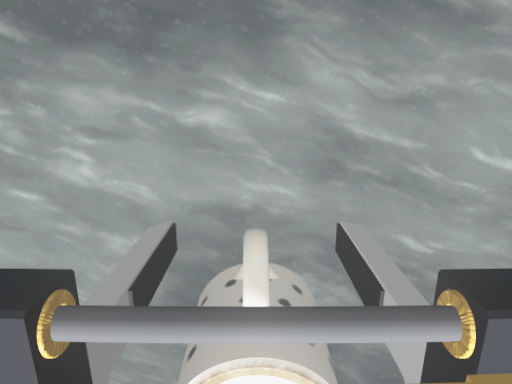

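The handle is centred between the fingers at x=256, so I'll close.

Call:
send_rows(
  deltas="0 0 0 0 0 0 0; 0 0 0 0 0 0 -0.5; 0 0 0 0 0 0 -1; 0 0 0 0 0 0 -1; 0 0 0 0 0 0 -1; 0 0 0 0 0 0 -1; 0 0 0 0 0 0 -1; 0 0 0 0 0 0 -1",
)

```text
time_s: 4.3
position: [0.5036, -0.2965, 0.0524]
ee_rot: [0.481, -3.105, -0.0]
force: [0.2, 0.0, 0.6]
grip_width: 0.183
grasp_force: 0.0
```

```bash
python3 - <<'E'
from h import *
s=r.observe();print(s['position'],s['grip_width'],s['grasp_force'])
M=R.from_rotvec(s['ee_rot']).as_matrix(); print(M.round(3))
go([.40,-.10,.070],119); go([.463,-.015,.070],119)
E
```

```text
[ 0.50359917 -0.29645889  0.0523582 ] 0.18263067304007907 0.0
[[-0.953 -0.302 -0.   ]
 [-0.302  0.953  0.   ]
 [ 0.     0.    -1.   ]]
shift [ 39.3 218.6 -17.6] az -11.395219683743733 tool y heading 107.6
shift [-46.4 280.6 -17.6] az -11.395219683743733 tool y heading 107.6
```

Call:
send_rows(
  deltas="0 0 0 0 0 0 -1; 0 0 0 0 0 0 -1; 0 0 0 0 0 0 -1; 0 0 0 0 0 0 -1; 0 0 -3 0 0 0 -1; 0 0 -8 0 0 0 -1; 0 0 -12 0 0 0 -1; 0 0 -12 0 0 0 -1",
)

```text
time_s: 5.1
position: [0.5039, -0.2967, 0.0652]
ee_rot: [-0.481, 3.104, -0.001]
force: [0.4, 0.7, -3.1]
grip_width: 0.124
grasp_force: 30.0
```

Call:
send_rows(
  deltas="4 15 0 0 0 0 -1; 8 40 0 0 0 -1 -1; 14 68 0 0 0 -3 -1; 20 98 0 0 0 -5 -1; 27 128 0 0 0 -7 -1; 34 158 0 0 0 -9 -1; 38 182 0 0 0 -11 -1; 40 195 0 0 0 -11 -1",
)

```text
time_s: 5.9
position: [0.4057, -0.1215, 0.0645]
ee_rot: [0.778, -3.044, -0.0]
force: [0.5, -1.2, -2.7]
grip_width: 0.123
grasp_force: 30.0
```

Call:
send_rows(
  deltas="0 0 0 0 0 0 -1; 0 0 0 0 0 0 -1; 0 0 0 0 0 0 -1; 0 0 0 0 0 0 -1; 0 0 0 0 0 0 -1; 0 0 0 0 0 0 -1; 0 0 0 0 0 0 -1; 0 0 0 0 0 0 -1",
)

```text
time_s: 6.7
position: [0.4065, -0.1227, 0.0644]
ee_rot: [0.776, -3.044, -0.0]
force: [-0.3, 0.4, -2.5]
grip_width: 0.123
grasp_force: 30.0
```

```bash
python3 - <<'E'
from h import *
import pickle
f,*c=cam('scene'); pickle.dump(c,open('c3.pkl','wb')); g,*cw=cam('wrist'); pickle.dump(cw,open('c3w.pkl','wb'))
a=cv2.resize(f[145:275,195:365],None,fx=3,fy=3,interpolation=cv2.INTER_CUBIC)
cv2.imwrite('pics/w3.png',g); b=cv2.resize(g,(520,390))
q=np.zeros((390,510+280,3),np.uint8); q[:,:510]=a; q[:210,510:]=cv2.resize(g,(280,210)); cv2.imwrite('pics/m3.png',q)
s=r.observe(); print(s['position'],s['ee_rot'],s['force'])
M=R.from_rotvec(s['ee_rot']).as_matrix(); mug=s['position']+M@[-.064,0,0]; mug[2]=.103;print('mug exp',mug,proj(mug,*c))
E
```

```text
[ 0.40654227 -0.12271819  0.06442022] [-7.76156317e-01  3.04415879e+00 -5.48571090e-05] [-0.41303326  0.27876425 -1.67846584]
mug exp [ 0.46272921 -0.09207464  0.103     ] [305.9484117  212.64334785]
```

View pics/m3.png

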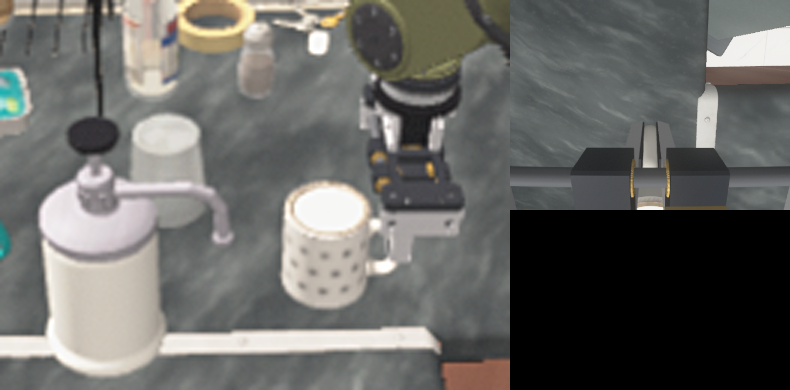

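The mug is held upright with its mouth at (304.3,215) in full-frame pixels, against a predicted (306,212.6). The spout tip is at (269,224.3). I'll use the difference to correct the scene camera's bias.

```bash
python3 - <<'E'
from h import *
import pickle
c=pickle.load(open('c3.pkl','rb'))
print('orig mug bias', np.array((298.8,174.3))-proj([.5657,-.2757,.091],*c))
print('seen mug',atz((304.3,215),.103,c))
b=np.array((-1.6,2.4))
for k in (0,.5,1):
    t=atz(np.array((269.1,224.3))-k*b,.122,c); h=atz(np.array((226.1,189))-k*b,.238,c); foot=0
    print(k,t,h,np.linalg.norm((t-h)[:2]),np.degrees(np.arctan2(*(t-h)[1::-1])))
c=pickle.load(open('c0.pkl','rb'))['side']
print('side mug orig pred',proj([.5657,-.2757,.091],*c),'tip',proj([.52,.017,.122],*c),'head',proj([.613,.068,.238],*c))
E
```

```text
orig mug bias [-0.51011449  1.52805865]
seen mug [ 0.46266309 -0.08074569  0.103     ]
0 [0.52012942 0.01760175 0.122     ] [0.61263633 0.06849576 0.238     ] 0.10558280558183117 -151.1819723098851
0.5 [0.52047864 0.01244372 0.122     ] [0.61352876 0.06341732 0.238     ] 0.1060972745714619 -151.28571568204364
1 [0.52082992 0.0072516  0.122     ] [0.61442802 0.05830114 0.238     ] 0.10661454009307461 -151.3914108956172
side mug orig pred [295.45727659 189.09802819] tip [274.44327919 217.33071163] head [239.78067175 183.16292956]
```

```bash
python3 - <<'E'
from h import *
go([.4644,-.0211,.0644],119)
E
```

```text
shift [-99.4  61.5   0. ] az -0.3925783996384382 tool y heading 118.6
```

Call:
send_rows(
  deltas="-5 15 0 0 0 0 -1; -12 35 0 0 0 0 -1; -25 52 0 0 0 0 -1; -45 61 0 0 0 0 -1; -65 61 0 0 0 0 -1; -83 61 0 0 0 0 -1; -95 61 0 0 0 0 -1; -99 61 0 0 0 0 -1",
)

```text
time_s: 7.6
position: [0.4648, -0.0214, 0.0643]
ee_rot: [-0.777, 3.044, -0.0]
force: [-0.5, -0.5, -2.5]
grip_width: 0.122
grasp_force: 30.0
```

Call:
send_rows(
  deltas="0 0 0 0 0 0 -1; 0 0 0 0 0 0 -1; 0 0 0 0 0 0 -1; 0 0 0 0 0 0 -1; 0 0 0 0 0 0 -1; 0 0 0 0 0 0 -1; 0 0 0 0 0 0 -1; 0 0 0 0 0 0 -1",
)

```text
time_s: 8.4
position: [0.4642, -0.0218, 0.0644]
ee_rot: [0.776, -3.044, -0.0]
force: [0.3, 0.7, -2.4]
grip_width: 0.122
grasp_force: 30.0
```

```bash
python3 - <<'E'
from h import *
import pickle
f,*c=cam('scene'); g,*cs=cam('side'); pickle.dump((c,cs),open('c4.pkl','wb'))
a=cv2.resize(f[180:260,235:315],None,fx=5,fy=5,interpolation=cv2.INTER_CUBIC)
b=cv2.resize(g[180:260,230:310],None,fx=5,fy=5,interpolation=cv2.INTER_CUBIC)
cv2.imwrite('pics/m4.png',np.hstack([a,b]))
s=r.observe(); print(s['position'],s['force'])
M=R.from_rotvec(s['ee_rot']).as_matrix(); mug=s['position']+M@[-.064,0,0]; mug[2]=.103;print('mug exp',mug,proj(mug,*c),proj(mug,*cs))
E
```

```text
[ 0.46422711 -0.02175754  0.06441367] [ 0.11346628 -0.27142026 -1.77438983]
mug exp [0.52041391 0.00888629 0.103     ] [270.49772566 227.70696291] [275.24180054 221.46613628]
```

View pics/m4.png

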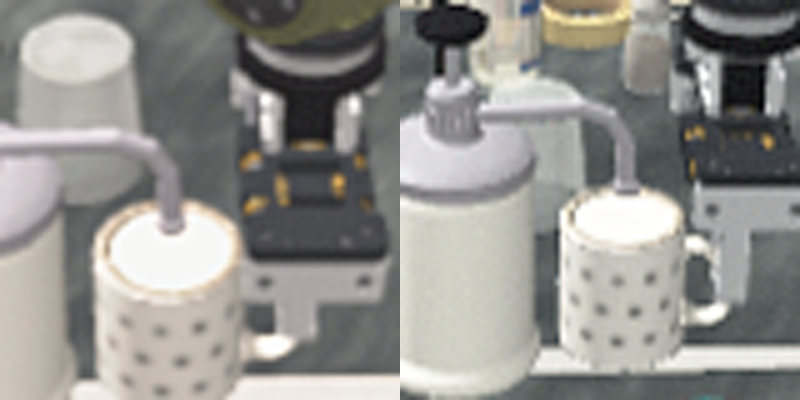

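The scene crop shows the mouth centre at (269,230) and the spout tip at (269.4,225). The side crop shows the mouth at (275,223) and the tip at (275.4,218).

```bash
python3 - <<'E'
from h import *
import pickle
c,cs=pickle.load(open('c4.pkl','rb'))
for n,k,m,t in(('scene',c,(269,230),(269.4,225)),('side',cs,(275,223),(275.4,218))):
    M=atz(m,.103,k);T=atz(t,.122,k);print(n,M,T,'tip-mug mm',((T-M)*1000).round(1))
E
```

```text
scene [0.51972833 0.01870602 0.103     ] [0.51817036 0.01965375 0.122     ] tip-mug mm [-1.6  0.9 19. ]
side [0.5170332 0.0179596 0.103    ] [0.51559297 0.01943846 0.122     ] tip-mug mm [-1.4  1.5 19. ]
```

Call:
send_rows(
  deltas="0.5 1 2 0 0 0 -1; 1 2 5 0 0 0 -1; 1 2 8 0 0 0 -1; 1 2 10 0 0 0 -1; 1 2 11.5 0 0 0 -1; 1 2 12 0 0 0 -1; 1 2 12 0 0 0 -1; 1 2 12 0 0 0 -1",
)

```text
time_s: 9.3
position: [0.4624, -0.0205, 0.0525]
ee_rot: [-0.776, 3.044, -0.0]
force: [-2.3, 0.3, -0.2]
grip_width: 0.123
grasp_force: 30.0
```

Call:
send_rows(
  deltas="0 0 0 0 0 0 -0.7; 0 0 0 0 0 0 -0.4; 0 0 0 0 0 0 -0.2; 0 0 0 0 0 0 -0.2; 0 0 0 0 0 0 -0.2; 0 0 0 0 0 0 -0.2; 0 0 0 0 0 0 -0.2; 0 0 0 0 0 0 -0.2",
)

```text
time_s: 10.1
position: [0.4624, -0.0205, 0.0524]
ee_rot: [0.776, -3.044, -0.0]
force: [0.2, 0.4, -0.2]
grip_width: 0.399
grasp_force: 0.0
```

Call:
send_rows(
  deltas="8 0 0 0 0 0 -0.2; 20 0 0 0 0 0 -0.2; 35 0 -15 0 0 0 -0.2; 45 0 -50 0 0 0 -0.2; 45 0 -90 0 0 0 -0.2; 45 0 -135 0 0 0 -0.2; 45 0 -180 0 0 0 -0.2; 45 0 -220 0 0 0 -0.2",
)

```text
time_s: 10.9
position: [0.4219, -0.0424, 0.2745]
ee_rot: [-0.775, 3.043, -0.001]
force: [0.1, 0.1, -0.1]
grip_width: 0.402
grasp_force: 0.0
```

```bash
python3 - <<'E'
from h import *
f,*c=cam('scene'); g,*cs=cam('side')
a=cv2.resize(f[180:260,235:315],None,fx=5,fy=5,interpolation=cv2.INTER_CUBIC)
b=cv2.resize(g[180:260,230:310],None,fx=5,fy=5,interpolation=cv2.INTER_CUBIC)
cv2.imwrite('pics/m5.png',np.hstack([a,b]))
s=r.observe(); print(s['position'],s['force'],s['joint_positions'])
go([.614,.060,.30],119)
E
```

```text
[ 0.42349548 -0.04262272  0.27697883] [-0.06768221 -0.28418969 -0.90448659] [-1.86373064e-01 -2.40699809e-02  1.78022031e+00 -5.22583092e-05
  1.37741462e+00 -2.25615093e+00]
shift [-216.5   -1.2  -21.7] az -0.4108070859203963 tool y heading 118.6
```

View pics/m5.png

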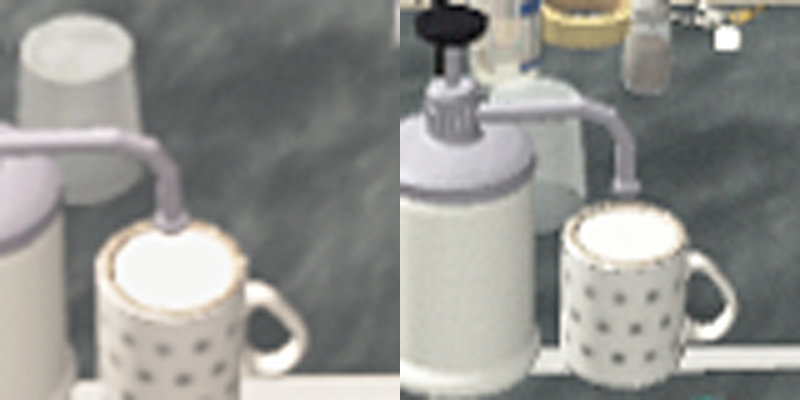

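Call:
send_rows(
  deltas="0 0 -15 0 0 0 -0.6; -20 0 -30 0 0 0 -1; -55 0 -33 0 0 0 -1; -95 0 -33 0 0 0 -1; -135 0 -33 0 0 0 -1; -165 0 -33 0 0 0 -1; -180 0 -33 0 0 0 -1; -180 0 -33 0 0 0 -1",
)

```text
time_s: 11.8
position: [0.5812, 0.0444, 0.3034]
ee_rot: [0.777, -3.041, -0.001]
force: [-0.5, 0.1, -0.4]
grip_width: 0.004
grasp_force: 0.0
```

Call:
send_rows(
  deltas="0 0 0 0 0 0 -1; 0 0 0 0 0 0 -1; 0 0 0 0 0 0 -1; 0 0 0 0 0 0 -1; 0 0 0 0 0 0 -1; 0 0 0 0 0 0 -1; 0 0 0 0 0 0 -1; 0 0 0 0 0 0 -1",
)

```text
time_s: 12.6
position: [0.5809, 0.0442, 0.3054]
ee_rot: [0.776, -3.044, -0.0]
force: [0.3, -0.1, 0.8]
grip_width: 0.004
grasp_force: 0.0
```

```bash
python3 - <<'E'
from h import *
import pickle
c,cs=pickle.load(open('c4.pkl','rb'))
for n,k,m,t in(('scene',c,(269.4,233.5),(269.5,225)),('side',cs,(275.2,226.8),(275.4,218))):
    M=atz(m,.091,k);T=atz(t,.122,k);print(n,'tip-mug mm',((T-M)*1000).round(1))
f,*c=cam('wrist'); cv2.imwrite('pics/w6.png',f); pickle.dump(c,open('c6.pkl','wb'))
s=r.observe(); print(s['position'],s['force'],s['grip_width'])
print(proj([.614,.060,.238],*c))
E
```

```text
scene tip-mug mm [-0.5  0.9 31. ]
side tip-mug mm [ 0.7 -0.7 31. ]
[0.58090945 0.04417169 0.305391  ] [ 0.45383922 -1.17630797  0.12286738] 0.006974790260864106
[253.52948571 262.89268673]
```

View pics/w6.png

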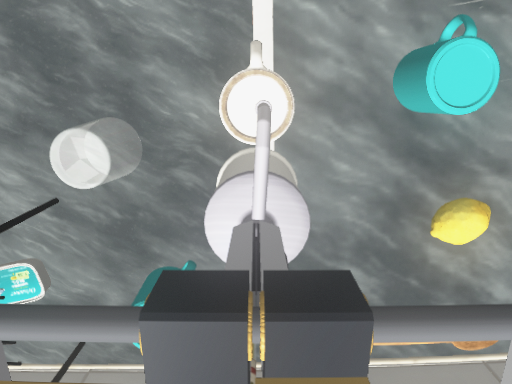

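The wrist view shows the mug's mouth at (257,104) and the spout tip at about (264,107). The lid spans x from 205 to 310. The head is hidden behind the fingers, as expected.

```bash
python3 - <<'E'
from h import *
import pickle
c=pickle.load(open('c6.pkl','rb'))
M=atz((257,104.5),.091,c);T=atz((263.5,106),.122,c);print(M,T)
for z in(.13,.15,.16):
  a,b=atz((205,222),z,c),atz((310,222),z,c); print(z,(a+b)/2,np.linalg.norm(a-b))
u=np.array([np.cos(np.radians(-151.3)),np.sin(np.radians(-151.3)),0])
print('head from tip',T-.107*u)
go([.614,.060,.268])
E
```

```text
[0.51978753 0.01182178 0.091     ] [0.51775356 0.01763264 0.122     ]
0.13 [0.62023909 0.06711927 0.13      ] 0.1059391497883159
0.15 [0.61390813 0.06355859 0.15      ] 0.09949023356611209
0.16 [0.61074264 0.06177826 0.16      ] 0.09626577545501024
head from tip [0.6116082  0.06901655 0.122     ]
shift [-36.6  -1.9  37.4] az None tool y heading 118.6
```

The wrist view puts the tip about 5 mm off the mug's centre, along the line of sight of the other two cameras. I'll check that with one last enlarged view.

```bash
python3 - <<'E'
from h import *
f=cv2.imread('pics/w6.png')[60:160,212:312]
f=cv2.resize(f,None,fx=6,fy=6,interpolation=cv2.INTER_CUBIC)
for i in range(0,100,10): cv2.line(f,(i*6,0),(i*6,8),(0,0,255),1); cv2.line(f,(0,i*6),(8,i*6),(0,0,255),1)
cv2.imwrite('pics/w6c.png',f)
E
```

```text
(no output)
```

View pics/w6c.png

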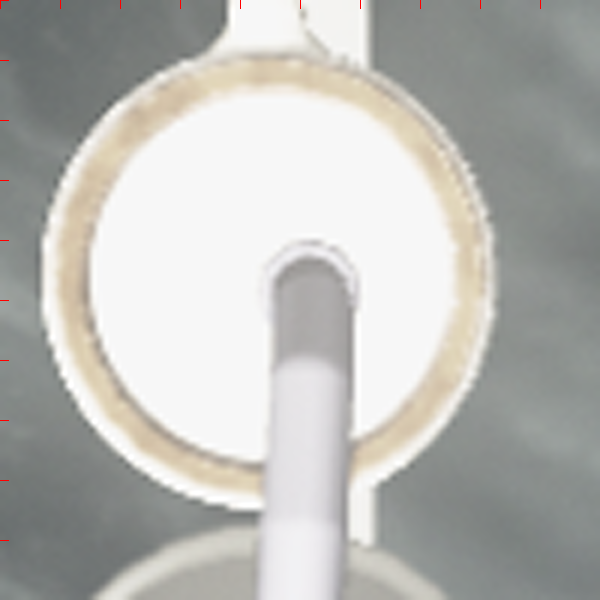

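The crop shows the mouth centre at (257,105.8) and the nozzle's end ring centred at (263.5,108.7).

```bash
python3 - <<'E'
from h import *
import pickle
c=pickle.load(open('c6.pkl','rb'))
M=atz((257,105.8),.091,c);T=atz((263.5,108.7),.122,c);print(M,T,'ring mm',1000*np.linalg.norm(atz((255.3,108.7),.122,c)-atz((271.7,108.7),.122,c)),'rim',1000*np.linalg.norm(atz((219.5,105.8),.091,c)-atz((294.5,105.8),.091,c)))
s=r.observe(); A=R.from_rotvec(s['ee_rot']).as_matrix(); print('tool mm',A.T@(T-M)*1000, (T-M)*1000)
u=np.array([np.cos(np.radians(-151.3)),np.sin(np.radians(-151.3)),0]);print('head from tip',T-.107*u)
print('bias if cam tilted: ray angle', c[2][:3,3])
E
```

```text
[0.52094058 0.01245136 0.091     ] [0.51994723 0.018843   0.122     ] ring mm 15.590809341371358 rim 77.74678479668326
tool mm [ -2.18671889   6.0870052  -31.00010357] [-0.99334994  6.39163898 31.        ]
head from tip [0.61380187 0.07022691 0.122     ]
bias if cam tilted: ray angle [0.51623758 0.00862648 0.45854869]
```

The camera is almost straight above the tip, so this 6 mm offset is reliable. I'll go back to the handle and shift the mug by +6 mm in tool y and -2 mm in tool x.

Call:
send_rows(
  deltas="20 0 0 0 0 0 -0.6; 55 0 0 0 0 0 -0.3; 95 0 0 0 0 0 -0.2; 135 0 0 0 0 0 -0.2; 165 0 5 0 0 0 -0.2; 180 0 30 0 0 0 -0.2; 180 0 70 0 0 0 -0.2; 180 0 110 0 0 0 -0.2",
)

```text
time_s: 13.45
position: [0.4227, -0.0423, 0.1948]
ee_rot: [-0.775, 3.042, -0.002]
force: [0.8, -0.6, -1.2]
grip_width: 0.398
grasp_force: 0.0
```

Call:
send_rows(
  deltas="0 0 40 0 0 0 -0.2; 0 0 80 0 0 0 -0.2; 0 0 110 0 0 0 -0.2; 0 0 130 0 0 0 -0.2; -5 0 143 0 0 0 -0.2; -20 0 143 0 0 0 -0.2; -35 0 143 0 0 0 -0.2; -45 0 143 0 0 0 -0.2",
)

```text
time_s: 14.25
position: [0.4631, -0.0201, 0.0524]
ee_rot: [-0.776, 3.044, -0.0]
force: [-0.5, 0.0, 0.4]
grip_width: 0.398
grasp_force: 0.0
```

Call:
send_rows(
  deltas="0 0 0 0 0 0 -0.5; 0 0 0 0 0 0 -1; 0 0 0 0 0 0 -1; 0 0 0 0 0 0 -1; 0 0 0 0 0 0 -1; 0 0 0 0 0 0 -1; 0 0 0 0 0 0 -1; 0 0 0 0 0 0 -1",
)

```text
time_s: 15.05
position: [0.4623, -0.0205, 0.0524]
ee_rot: [0.776, -3.044, -0.0]
force: [-1.6, -0.0, 0.2]
grip_width: 0.125
grasp_force: 30.0
```

Call:
send_rows(
  deltas="0 0 -3 0 0 0 -1; 0 0 -6 0 0 0 -1; -0.5 1.5 -8 0 0 0 -1; -1 3 -8 0 0 0 -1; -1.5 5 -8 0 0 0 -1; -2 6 -8 0 0 0 -1; -2 6 -6 0 0 0 -1; -2 6 -4 0 0 0 -1",
)

```text
time_s: 15.85
position: [0.4612, -0.0142, 0.0562]
ee_rot: [0.776, -3.044, 0.0]
force: [0.7, 0.7, -2.6]
grip_width: 0.122
grasp_force: 30.0
```

Call:
send_rows(
  deltas="0 0 2 0 0 0 -1; 0 0 3.5 0 0 0 -1; 0 0 4 0 0 0 -1; 0 0 4 0 0 0 -1; 0 0 4 0 0 0 -0.7; 0 0 4 0 0 0 -0.4; 0 0 4 0 0 0 -0.2; 0 0 4 0 0 0 -0.2",
)

```text
time_s: 16.65
position: [0.4614, -0.0143, 0.0525]
ee_rot: [-0.776, 3.044, -0.0]
force: [-0.0, -0.5, -0.2]
grip_width: 0.37
grasp_force: 0.0
```

Call:
send_rows(
  deltas="0 0 0 0 0 0 -0.2; 0 0 0 0 0 0 -0.2; 15 0 0 0 0 0 -0.2; 30 0 0 0 0 0 -0.2; 45 0 -20 0 0 0 -0.2; 45 0 -65 0 0 0 -0.2; 45 0 -110 0 0 0 -0.2; 45 0 -155 0 0 0 -0.2",
)

```text
time_s: 17.45
position: [0.4213, -0.0358, 0.2093]
ee_rot: [-0.776, 3.044, 0.0]
force: [-0.4, -0.2, -0.2]
grip_width: 0.399
grasp_force: 0.0
```

Call:
send_rows(
  deltas="0 0 -40 0 0 0 -0.5; 0 0 -80 0 0 0 -1; -10 0 -98 0 0 0 -1; -45 0 -98 0 0 0 -1; -85 -3 -98 0 0 0 -1; -125 -6 -98 0 0 0 -1; -155 -6 -98 0 0 0 -1; -180 -6 -98 0 0 0 -1",
)

```text
time_s: 18.25
position: [0.5839, 0.046, 0.3048]
ee_rot: [0.777, -3.043, -0.0]
force: [-0.1, -0.9, -0.2]
grip_width: 0.005
grasp_force: 0.0
```

Call:
send_rows(
  deltas="0 0 0 0 0 0 -1; 0 0 0 0 0 0 -1; 0 0 0 0 0 0 -1; 0 0 0 0 0 0 -1; 0 0 0 0 0 0 -1; 0 0 0 0 0 0 -1; 0 0 0 0 0 0 -1; 0 0 0 0 0 0 -1",
)

```text
time_s: 19.05
position: [0.5826, 0.0451, 0.3055]
ee_rot: [-0.776, 3.044, 0.0]
force: [-0.5, 0.3, -0.1]
grip_width: 0.003
grasp_force: 0.0
```

```bash
python3 - <<'E'
from h import *
import pickle
f,*c=cam('wrist'); cv2.imwrite('pics/w7.png',f); pickle.dump(c,open('c7.pkl','wb'))
s=r.observe(); print(s['position'],s['force'],s['grip_width'])
print('expect', proj([.52,.0188,.091],*c), proj([.52,.0188,.122],*c))
g=cv2.cvtColor(f,cv2.COLOR_BGR2GRAY)
hsv=cv2.cvtColor(f,cv2.COLOR_BGR2HSV)
for row in (90,98,104): print(row,' '.join(map(str,hsv[row,210:312:2,1])))
m=((hsv[:,:,2]>240)&(hsv[:,:,1]<10)).astype(np.uint8); m[:60]=0;m[150:]=0;m[:,:200]=0;m[:,320:]=0
n,l,st,ce=cv2.connectedComponentsWithStats(m); 
for i in range(1,n):
    if st[i,4]>300: print(st[i],ce[i])
go([.6135,.0665,.27])
E
```

```text
[0.58263165 0.04509925 0.30540818] [-0.29030917 -0.30545463  0.37309626] 0.002875663470961563
expect [262.84220631 106.04168616] [263.47510911 106.61000046]
90 12 10 12 10 8 8 10 10 12 10 18 52 51 34 1 0 0 0 0 0 0 0 0 0 0 0 0 0 0 0 0 0 0 0 0 0 0 0 0 11 45 46 33 11 5 7 7 9 9 7 7
98 13 11 9 10 8 8 8 10 8 44 53 43 2 0 0 0 0 0 0 0 0 0 0 0 0 6 5 2 7 0 0 0 0 0 0 0 0 0 0 0 0 22 45 40 13 9 5 4 6 6 6
104 10 10 11 9 8 12 8 12 13 47 52 27 0 0 0 0 0 0 0 0 0 0 1 2 8 5 4 4 3 6 3 0 0 0 0 0 0 0 0 0 0 5 39 44 20 8 5 3 7 7 9
[ 233   76   60   60 2310] [262.1987013  103.30735931]
shift [-37.3   4.   35.4] az None tool y heading 118.6
```

The mug's white interior is now centred at (263,106), matching the nozzle at (263.5,106.6). Now the press.

Call:
send_rows(
  deltas="-10 1 0 0 0 0 -1; -25 3 0 0 0 0 -1; -35 5 5 0 0 0 -1; -38 5 15 0 0 0 -1; -38 5 25 0 0 0 -1; -38 5 33 0 0 0 -1; -38 5 37 0 0 0 -1; -38 5 37 0 0 0 -1",
)

```text
time_s: 19.9
position: [0.6133, 0.0675, 0.2679]
ee_rot: [0.776, -3.044, -0.0]
force: [1.2, -0.2, 0.1]
grip_width: 0.003
grasp_force: 0.0
```

Call:
send_rows(
  deltas="0 0 2 0 0 0 -1; 0 0 4 0 0 0 -1; 0 0 6 0 0 0 -1; 0 0 8 0 0 0 -1; 0 0 10 0 0 0 -1; 0 0 12 0 0 0 -1; 0 0 13 0 0 0 -1; 0 0 13 0 0 0 -1",
)

```text
time_s: 20.7
position: [0.6137, 0.0677, 0.2553]
ee_rot: [-0.776, 3.044, -0.0]
force: [0.6, -0.9, 1.6]
grip_width: 0.004
grasp_force: 1.0
```

Call:
send_rows(
  deltas="0 0 0.5 0 0 0 -1; 0 0 1 0 0 0 -1; 0 0 1.5 0 0 0 -1; 0 0 2 0 0 0 -1; 0 0 2 0 0 0 -1; 0 0 2 0 0 0 -1; 0 0 2 0 0 0 -1; 0 0 2 0 0 0 -1",
)

```text
time_s: 21.5
position: [0.6137, 0.0677, 0.2533]
ee_rot: [0.776, -3.044, 0.0]
force: [1.6, -1.4, 2.7]
grip_width: 0.004
grasp_force: 1.3
```

```bash
python3 -c "
from h import *
s=r.observe();print(s['time_s'],s['position'],s['force'],s['ft_torque'])"
```

```text
21.5 [0.61366911 0.06766711 0.25333637] [ 1.56470159 -1.38761704  2.7109865 ] [-0.17299277 -0.26828817  0.04279937]
```

Call:
send_rows(
  deltas="0 0 0.5 0 0 0 -1; 0 0 1 0 0 0 -1; 0 0 1.5 0 0 0 -1; 0 0 2 0 0 0 -1; 0 0 2 0 0 0 -1; 0 0 2 0 0 0 -1; 0 0 2 0 0 0 -1; 0 0 2 0 0 0 -1",
)

```text
time_s: 22.3
position: [0.6137, 0.0677, 0.2522]
ee_rot: [-0.776, 3.043, -0.0]
force: [-1.0, -2.1, 9.2]
grip_width: 0.004
grasp_force: 4.5
```

Call:
send_rows(
  deltas="0 0 0.3 0 0 0 -1; 0 0 0.6 0 0 0 -1; 0 0 0.8 0 0 0 -1; 0 0 0.8 0 0 0 -1; 0 0 0.8 0 0 0 -1; 0 0 0.8 0 0 0 -1; 0 0 0.8 0 0 0 -1; 0 0 0.8 0 0 0 -1",
)

```text
time_s: 23.1
position: [0.6137, 0.0677, 0.2521]
ee_rot: [-0.776, 3.043, -0.001]
force: [-3.0, -2.6, 14.1]
grip_width: 0.004
grasp_force: 7.0
```

```bash
python3 -c "
from h import *
for i in range(5):
  s=r.observe();print(s['time_s'],s['position'][2],s['force']); cam('side')"
```

```text
23.1 0.2521457190543349 [-3.01157677 -2.64281488 14.11099905]
23.15 0.25213123151546324 [-3.6874094  -0.87945786 13.86017597]
23.2 0.252134763026417 [-3.21889295 -1.05374451 13.51943418]
23.25 0.25213706701695104 [-3.24604442 -2.07300773 14.1729994 ]
23.3 0.2521508636794468 [-3.13646427 -0.43437944 14.49501838]
```

```bash
python3 - <<'E'
from h import *
s=r.observe(); print(s['joint_positions'],s['ft_torque'],s['effort'])
for n,x0,x1,y0,y1 in(('scene',214,240,170,215),('side',228,252,165,205)):
    a=cv2.imread(f'pics/{n}0.png'); b,*c=cam(n); cv2.imwrite(f'pics/{n}8.png',b)
    for nm,i in(('up',a),('now',b)):
        g=cv2.cvtColor(i,cv2.COLOR_BGR2GRAY)
        print(n,nm)
        for x in ((218,222,231,235) if n=='scene' else (234,237,244,247)): print(x,g[y0:y1,x])
    print('px per 10mm',proj([.6135,.068,.222],*c),proj([.6135,.068,.212],*c))
E
```

```text
[ 5.05922075e-02  4.37306684e-01  1.28433963e+00 -5.80304183e-05
  1.41818118e+00 -2.01949016e+00] [-0.26104763  0.64051531  0.01078468] [ 7.81288762e-01 -5.32957864e+01 -3.14755511e+01  3.47795673e-01
 -8.46774336e-01 -5.40841702e-04]
scene up
218 [ 95  94  95  96  98 101 103 101  99  97  97 102 107 111 114 112  94  65
  48  44  49  55  53  74  96 104 106 103  99  96  91  89  87  84  88 136
 206 223 220 219 219 219 219 218 219]
222 [ 92  95  99 108 114 113 107 104 100  96 101 108 116 116  90  50  46  46
  48  50  48  49  50  47  36  35  59  87  84  83 106 164 216 227 228 225
 189 151 144 150 124 124 131 139 169]
231 [103 102 105 104 105 110 114 116 116 118 117 122 129 127 107  60  46  46
  47  48  48  47  39  29  40  74 105 105 104 102 128 180 194 189 159 125
 116 115 115 118 119 120 123 121 116]
235 [ 97 104 108 113 115 116 112 112 113 116 122 121 115 110 112 114 114 114
 104  97  93 100 101 103 102 106 111 109 105 102 101  98  97 105 146 195
 205 223 200 159 138 163 187 192 197]
scene now
218 [177 176 172 172 172 173 171 174 174 162 120 111 117 123 125 127 126 126
 127 125 107  84
[... 1455 characters left out ...]
5 117 144 146 134 126 140 177 165  97
  99 104  92  42  39  40  44  46  81  89  85  91 102 109 104 100 107 126
 133 170 229 234]
237 [172 169 169 168 167 170 169 168 159 156 162 163 164 164 156 122 129 146
 153 146 133 118 101  57  41  43  27  29  31  32 134 228 233 236 204 152
 145 155 160 154]
244 [160 114 152 209 209 189 190 195 193 209 195 208 216 220 226 235 240 241
 243 220  85  59  55  42  37  26  68 144 188 181 178 188 182 127 128 124
 129 128 123 124]
247 [180 195 206 200 194 209 216 215 216 218 213 172 180 201 205 209 213 211
 211 213 213 179  89  98 167 188 184 184 186 212 233 219 167 154 140 180
 234 187 137 169]
px per 10mm [239.70919506 188.0507981 ] [239.75542874 191.09357178]
```

The head has moved about 4 px, roughly 11 mm, and the force is a steady 14 N, so the plunger is on its stop. I'll add a touch more and hold.

Call:
send_rows(
  deltas="0 0 0.2 0 0 0 -1; 0 0 0.3 0 0 0 -1; 0 0 0.3 0 0 0 -1; 0 0 0.3 0 0 0 -1; 0 0 0.3 0 0 0 -1; 0 0 0.3 0 0 0 -1; 0 0 0.3 0 0 0 -1; 0 0 0.3 0 0 0 -1",
)

```text
time_s: 24.25
position: [0.6137, 0.0677, 0.2521]
ee_rot: [-0.776, 3.042, -0.001]
force: [-4.9, -1.7, 15.9]
grip_width: 0.003
grasp_force: 8.0
```

Call:
send_rows(
  deltas="0 0 0 0 0 0 -1; 0 0 -1 0 0 0 -1; 0 0 -3 0 0 0 -1; 0 0 -6 0 0 0 -1; 0 0 -9 0 0 0 -1; 0 0 -12 0 0 0 -1; 0 0 -15 0 0 0 -1; 0 0 -20 0 0 0 -1",
)

```text
time_s: 25.05
position: [0.6134, 0.0678, 0.2701]
ee_rot: [0.776, -3.043, -0.001]
force: [-0.1, -0.9, -0.3]
grip_width: 0.005
grasp_force: 0.0
```

Call:
send_rows(
  deltas="0 0 -15 0 0 0 -1; 0 0 -40 0 0 0 -1; 0 0 -70 0 0 0 -1; 20 0 -80 0 0 0 -1; 50 0 -80 0 0 0 -1; 80 0 -80 0 0 0 -1; 105 0 -80 0 0 0 -1; 110 0 -80 0 0 0 -1",
)

```text
time_s: 25.85
position: [0.5156, 0.0143, 0.3512]
ee_rot: [-0.775, 3.044, -0.0]
force: [-0.5, -0.4, 0.2]
grip_width: 0.004
grasp_force: 0.0
```

```bash
python3 - <<'E'
from h import *
for n,x0,x1,y0,y1 in(('scene',214,240,170,215),('side',228,252,165,205)):
    a=cv2.imread(f'pics/{n}0.png'); b,*c=cam(n); cv2.imwrite(f'pics/{n}9.png',b)
    for x in ((222,231) if n=='scene' else (234,244)):
        for i in(a,b): print(n,x,cv2.cvtColor(i,cv2.COLOR_BGR2GRAY)[y0+10:y0+32,x])
f,*c=cam('wrist'); cv2.imwrite('pics/w9.png',f); hsv=cv2.cvtColor(f,cv2.COLOR_BGR2HSV)
p=proj([.52,.0188,.091],*c);print('tip px',proj([.52,.0188,.122],*c),'mug exp px',p)
m=((hsv[:,:,2]>240)&(hsv[:,:,1]<10)).astype(np.uint8); n,l,st,ce=cv2.connectedComponentsWithStats(m)
for i in range(1,n):
    if st[i,4]>300: print(st[i],ce[i])
s=r.observe();print(s['position'],s['force'])
E
```

```text
scene 222 [101 108 116 116  90  50  46  46  48  50  48  49  50  47  36  35  59  87
  84  83 106 164]
scene 222 [111 119 127 124  99  56  48  52  52  52  51  54  53  52  39  37  64  94
  91  93 116 178]
scene 231 [117 122 129 127 107  60  46  46  47  48  48  47  39  29  40  74 105 105
 104 102 128 180]
scene 231 [129 130 137 138 117  64  49  48  51  55  53  52  44  36  43  81 111 115
 112 110 138 195]
side 234 [136 135 127 111 129 162 148  58  34  42  40  29  56  95  99  89  87  83
  76  82  90  96]
side 234 [138 137 126 115 130 166 153  55  36  39  37  30  55  96  96  91  90  81
  81  86  93 101]
side 244 [182 189 199 203 215 213 150  31  37  37  36  14  14 114 185 171 183 185
 167 162 164 172]
side 244 [182 194 199 201 216 215 155  34  40  40  36  23  17 113 188 175 184 192
 168 167 166 176]
tip px [257.96342004 171.29499209] mug exp px [257.82719344 166.15359504]
[372   0 140   6 778] [442.71336761   2.33676093]
[ 249   13   18  120 1713] [257.73204904  67.46468184]
[ 232  141   52   49 1720] [257.44069767 163.37616279]
[0.51739749 0.01519844 0.35059176] [ 0.08392097 -0.02156911  0.31954703]
```

The head is fully back up, with the same pixels as at the start. The mug's interior is centred at (258,165.5) against a predicted (257.8,166), and the robot is clear.

```bash
python3 -c "
from cell import r
print(r.finish_job())"
```

```text
the job is handed in; nothing more can be done
None
```

The job is handed in: the spotted mug stands under the spout, centred to within about 1 mm by the wrist camera. The pump head was pressed about 11 mm onto its stop, held at 14–16 N for about a second, and rose fully back up; the tumbler, salt shaker and lemon were not touched.

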